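# Load the polishing jig and latch the sliding guard

## Robot

A 6-joint arm with a two-finger parallel gripper is mounted at the origin on the work surface. World frame = base frame: x ahead of the robot, y to its left, z up, the work surface at z = 0. Lengths are in mm, angles in rad, forces in N, time in s.
With the tool pointing down it reaches from about 300 to 850 mm from the base axis. Payload 5.4 kg.
Tool frame: the origin (TCP) lies midway between the tips of the shut fingers; the grasp point (between the pads) lies 19 mm behind it; z points along the fingers, y is the line along which they close (so a half turn about z gives the same grasp; the last joint's range is limited). The gripper opens to 85 mm and grips with 20 to 120 N. Pads are 22 mm wide; open, the fingers measure 114 mm over their backs; the gripper's body (76 mm by 85 mm) begins 54 mm behind the grasp point. The pads swing forward as they close: fully open they stand 13 mm farther back than shut.
Start: joints at [-1.546, 0.158, 1.597, -0, 1.386, -0.21], TCP at [133.75, -559.211, 231.299] pointing down, gripper open.
Joint ranges: [-2.91, 2.91], [-0.94, 2.29], [0.18, 2.7], [-1.29, 4.43], [0.17, 2.64], [-3, 3]. Speed limits (rad/s): [2.57, 2.57, 3.14, 3.14, 3.14, 3.14].

## Interface

Orientations are given as a unit quaternion [x, y, z, w].
In Python, from bench import observe, grab_frame, get_calibration, order gives the robot as it stands. The module is installed in compiled form; this text tells all that it offers.
- The arm moves only by the tool arm_command, never from a script. Its argument "steps" is a list of rows, each a list of 3 entries, a list of its own where there are three numbers: the shift along the tool's x, y, z in units of 25 mm (1.0 is 25 mm), then the turn, a rotation vector about the tool's x, y, z in units of 8 degrees (1.0 is 8 degrees), then the finger opening in mm, from 0 to 85.4. A call has 1 to 10 rows; each row shifts and turns the commanded pose from where the row before left it, along the tool's axes as they then stand; what a row does not reach is not made up. A row lasts 1/10 s, in which the tool goes at most 50 mm and 8.59 degrees, less where a joint would pass 70% of its speed; a pose out of reach is approached as far as the arm can. A call is refused whole if a number of a shift passes 1 or a number of a turn 1, either way. A call with a gripper value outside its range is refused whole. The fingers move at their own pace and stop on an object; the grip force is fixed at half the most. Time passes only in rows, so rows that do not move let the fingers close. It gives the time, the measured TCP pose, the force, the opening and the grip force at its end, in the units of the state.
- observe(): the state, without advancing time (a new reading comes with each control period).
- grab_frame(name): name is "scene" or "side" or "wrist"; returns (picture, depth): 384x512x3 uint8, red, green, blue; 384x512 float32, mm along the optical axis (not along the pixel's ray), 0 where there is no reading.
- get_calibration(name): a dict with "K" (3x3 intrinsics, pixels), "R" (3x3) and "t" (3): a world point X has camera coordinates R X + t; the wrist camera has in their place "hand_eye" (4x4, takes a point from camera to tool coordinates, whose origin is the TCP and whose axes are the flange's). Camera axes: x right, y down, z forward; pixel columns grow to the right and rows downward; lengths in mm; the calibration is good to about 2 mm. The wrist camera is an equidistant fisheye: a pixel r from the principal point sees the ray r / f radians off the axis. A picture is of the moment at which its call begins: read the wrist's pose just before it. get_calibration takes no time and is no camera call.
- order.sign_off(): hands the job in; it is judged then, once.
The state is a dict: "t": time; "q": joint angles; "joint_vel": joint speeds; "effort": joint torques, N m; "tcp_pos": TCP position; "eef_rot": TCP orientation; "ft_force": force on the tool from outside, world axes, zero at the start; "wrist_torque": the same for the moment, N m; "finger_gap": finger opening in mm; "gripper_force": force on a finger pad.
Only numpy, scipy, OpenCV 4.12 (cv2) and the standard library are available. Lean on these libraries where they do the work, as an engineer would, in place of code of your own. Each camera call takes 0.05 s, during which the arm holds its last target. There are 200 camera calls.

## Task

Set the gold-ringed polishing jig upright in the white retaining ring on the machine's deck, let go of it, then push the clear sliding guard over it by its red handle until the latch clicks and the guard stays shut by itself. Push gently: feel for the catch and do not ram the guard against its stop (25 N is too much). Leave the black-ringed jig and the little brass weight on the deck where they are.

Things in the scene. Friction and masses are not known exactly. Their poses are not given: they have to be found in the camera images.
- gold_jig: polishing jig, loose, about 350 g: a gold ring-shaped foot 82 mm across and 14 mm high with an upright grey aluminium stem on its centre, stem 32 mm in diameter from 14 to 60 mm height. Origin: centre of its underside, z up. Stands on the bench left or right of the machine; grasp the stem from above.
- machine: polishing machine, fixed: a bronze box 240 mm (x) by 400 mm (y, -190 to +210 mm) with a cream deck 100 mm above the bench. Origin on the bench, z up. The guard shuts along its +y; the red handle is at the guard's trailing (-y) end, the keeper with the latch at the machine's +y end.
- keeper: fixed foot plate (50 by 65 by 4 mm) of the guard's keeper, on the deck at the machine's +y end, x = +66 mm. Origin: centre of its underside; axes as the machine's. On it is clamped the grey latch block, 96 mm high, yellow cap, with ejector rod, pawl and buffer: it was set by hand somewhere within 32 mm along y and is not measured, so the catch has to be felt.
- nest (a point): centre of the nest floor, where the underside of the jig belongs: 112 mm above the bench, 70 mm along machine +y, inside a white retaining ring with inner diameter 90 mm, outer diameter 108 mm, standing 10 mm above the floor. Axes as the machine's.
- guard: the sliding guard, 0.7 kg, moves only along machine +y, about 1 N friction. Its y in the machine's frame is how far it has been pushed towards shut: 0 = fully open (starts at 0 to 30 mm, clear of the nest), latched somewhere from 152 to 184 mm. When fully open its origin is above the machine's, at deck height. Pushing it against the keeper with more than 25 N bends the latch.
- guard_handle (a point): centre of the guard's red handle: a straight round bar 12 mm thick along the machine's x, 88 mm free between its two legs; its axis is 42 mm above the guard's flat top (237 mm above the bench) and 16 mm from the guard's trailing (-y) end. Push it from behind or pinch it from above. Axes as the machine's.
- guard_top (a point): centre of the guard's flat top, 195 mm above the bench. The guard is a clear tunnel with aluminium edges, 144 mm wide (x), 140 mm long (y), closed at its trailing (-y) end, open at its leading (+y) mouth, high enough to pass over the seated jig. Axes as the machine's.
- guard_edge (a point): top of the guard's leading post on the +x side, the edge that meets the keeper. A brass ejector rod meets it 40 mm before the click and drives the guard back 40 mm if let go too soon (3.5 to 5 N). In the last 25 mm the ramp of the latch adds more: push 7 to 11 N, sinking a little, then the pawl snaps down. 1 mm later a rubber buffer, 8 N per mm: a push risen to 15 or 16 N means that it has caught.
- black_jig: bystander, loose: a jig of the same shape and size as the gold one but with a black foot ring; stands on the other side of the machine. Origin: centre of its underside.
- weight: bystander: small loose brass cylinder 24 mm in diameter, 22 mm high, on the deck at the machine's +x edge, beside the guard's track. Origin: centre of its underside.
Things that resemble listed ones, but are neither listed nor needed, are in the scene too. What is shaped like the gold_jig but pink or purple is not meant.

How it is judged (in metres and radians):
On the way:
1. the gold jig stands upright in the retaining ring, let go (horizontal distance between gold_jig and nest below 0.009 m and z of gold_jig in the frame of nest between -0.004 and 0.004 m and angle between gold_jig's own z axis and vertical below 0.08 rad and contact force between the fingers and gold_jig below 0.1 N), for 0.2 s.
At the end, for the whole second after the job is handed in: the gold jig stands upright on the nest floor inside the retaining ring (within 9 mm of its centre, 4 mm in height, 0.08 rad), and the guard stays shut over it by itself, held by its latch (more than 148 mm from fully open; unlatched, the ejector drives it back to less than that), all at rest (horizontal distance between gold_jig and nest below 0.009 m and z of gold_jig in the frame of nest between -0.004 and 0.004 m and angle between gold_jig's own z axis and vertical below 0.08 rad and linear speed of gold_jig below 0.02 m/s and y of guard in the frame of machine above 0.148 m and linear speed of guard below 0.01 m/s); the robot touches nothing.
It fails at once if the guard is pushed against its keeper (latch, ejector and buffer) with more than 25 N (contact force between guard and keeper above 25 N).
It fails at once if the black jig or the brass weight is moved by more than 30 mm (distance of any of black_jig, weight from where it was at the start of the episode above 0.03 m).
It also fails if it takes over 64 s, if anything falls off the work surface, if the arm or the gripper's body presses on something with over 40 N, if the wrist force passes 120 N, or if a joint passes its speed limit or range.

## Working session

There is one attempt and no reset: what is moved stays moved. The work goes in short steps, Python scripts to look and compute and a tool call to move; the robot and the scene stay as the last step left them, time stands still between calls to the robot, and variables do not carry over. Pictures are saved under pics/ and viewed, at most 10 in all, crops included, and the job is handed in when it is done.

Besides the shell and the picture viewer there is one more tool, called after "Emit:" in YAML: its name, and indented under it one key for each argument. arm_command: Moves the arm, as the interface text tells. Its arguments: {"type":"object","properties":{"steps":{"type":"array","items":{"type":"array"}}},"required":["steps"]}

```bash
mkdir -p pics
cat > h.py <<'E'
import numpy as np,cv2
from bench import observe,grab_frame,get_calibration,order
from scipy.spatial.transform import Rotation as Rn
def save(n):
    p,d=grab_frame(n);cv2.imwrite(f'pics/{n}.png',p[:,:,::-1]);np.save(f'{n}.npy',d);return p,d
def ray(n,u,v):
    c=get_calibration(n);K,R,t=c['K'],np.array(c['R']),np.array(c['t'])
    d=R.T@np.linalg.inv(K)@np.array([u,v,1.]);return -R.T@t,d
def pt(n,u,v):
    o,d=ray(n,u,v);D=np.load(f'{n}.npy')[int(v),int(u)];return o+d*D
def atz(n,u,v,z):
    o,d=ray(n,u,v);return o+d*(z-o[2])/d[2]
E
python3 - <<'E'
from h import *
s=observe();print({k:np.round(v,3) for k,v in s.items()})
a,_=save('scene');b,_=save('side')
for n in('scene','side'):print(get_calibration(n))
print({k:np.array(v).tolist() for k,v in get_calibration('wrist').items()})
E
```

```text
{'t': np.float64(0.0), 'q': array([-1.546,  0.159,  1.598, -0.   ,  1.386, -0.21 ]), 'joint_vel': array([-0.   , -0.   , -0.   , -0.001, -0.001,  0.001]), 'effort': array([-1.0000e-03, -3.9599e+01, -3.3144e+01, -1.0000e-03,  8.0000e-03,
        0.0000e+00]), 'tcp_pos': array([ 133.715, -558.615,  230.3  ]), 'eef_rot': array([ 0.993,  0.117,  0.   , -0.001]), 'ft_force': array([-0.218,  0.545,  0.186]), 'wrist_torque': array([-0.044,  0.008, -0.022]), 'gripper_force': np.float64(0.0), 'finger_gap': np.float64(85.611)}
{'K': array([[410.31374698,   0.        , 254.1257053 ],
       [  0.        , 410.31374698, 188.51866697],
       [  0.        ,   0.        ,   1.        ]]), 'R': array([[ 0.34141221,  0.93991119,  0.00215966],
       [ 0.60409677, -0.21766992, -0.76660739],
       [-0.72007277,  0.26303377, -0.64211248]]), 't': array([-157.9798431 , -210.42860957, 1822.60290835])}
{'K': array([[361.97509118,   0.        , 251.99007604],
       [  0.        , 361.97509118, 192.24905581],
       [  0.        ,   0.        ,   1.        ]]), 'R': array([[-0.84811743, -0.5297459 ,  0.00813083],
       [-0.26075745,  0.40401222, -0.87680082],
       [ 0.46119668, -0.74575023, -0.480785  ]]), 't': array([ 434.06950889,  300.87309669, 1071.38690351])}
{'K': [[297.3186396354542, 0.0, 256.05233757281815], [0.0, 297.3186396354542, 193.54314044397054], [0.0, 0.0, 1.0]], 'hand_eye': [[-0.0001864654030801906, -0.9518544413134884, -0.3065503022057548, 79.13731278554357], [0.9999999527353562, -0.000252426736604139, 0.00017552785199858545, 0.3434434466897951], [-0.00024445845788988245, -0.3065502549868924, 0.9518544433932808, -143.6175777146886], [0.0, 0.0, 0.0, 1.0]]}
```

View pics/scene.png

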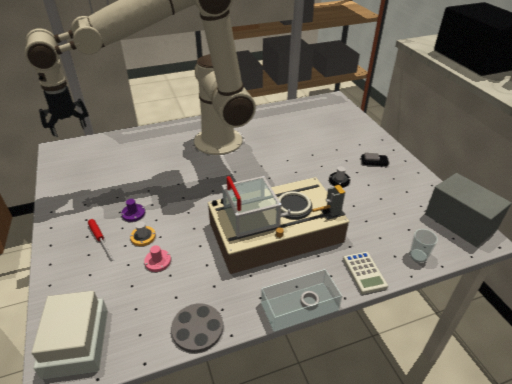

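View pics/side.png

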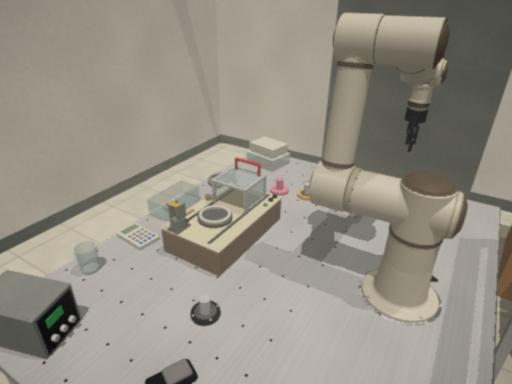

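The scene view shows the gold jig near (143,235), with purple and pink ones beside it. The nest ring is near (295,205) and the red handle near (234,192). In the side view the nest is near (215,215), the handle near (247,166), and the gold jig is half hidden near (305,194). Next I'll enlarge both.

Run:
```python
from h import *
a=cv2.imread('pics/scene.png')[165:275,110:360];b=cv2.imread('pics/side.png')[145:270,150:330]
cv2.imwrite('pics/c1.png',cv2.resize(a,None,fx=3.2,fy=3.2,interpolation=cv2.INTER_CUBIC))
cv2.imwrite('pics/c2.png',cv2.resize(b,None,fx=4,fy=4,interpolation=cv2.INTER_CUBIC))
```

```text
(no output)
```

View pics/c1.png

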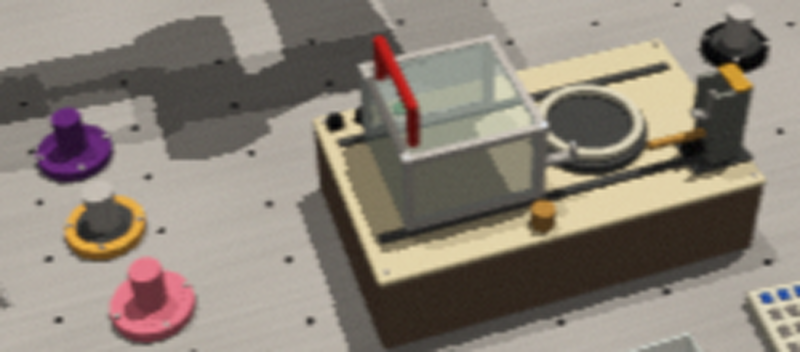

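View pics/c2.png

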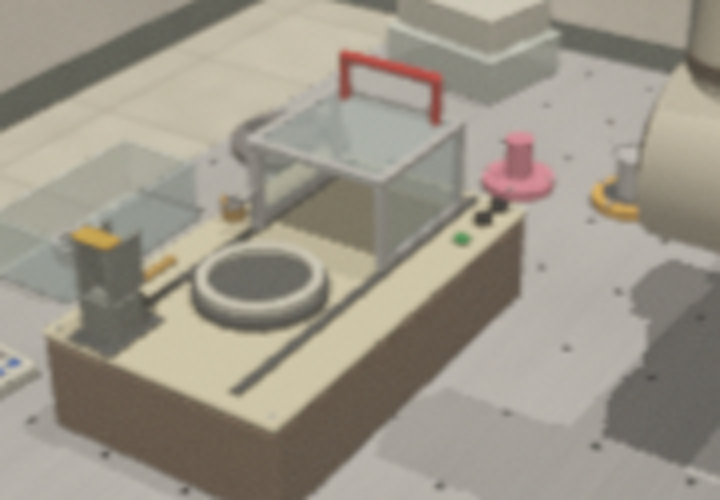

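The crops (c1 = 3.2x from (110,165), c2 = 4x from (150,145)) give these image positions:
- **Nest rim centre:** scene (295.6,204.4), side (215.2,215.2).
- **Handle ends:** scene (228.8,178.5)/(239.5,207), side (235.5,159)/(260,164).
- **Gold ring:** scene (142.8,234.5), with the stem top at (140.9,224.4).

The brass weight sits in front of the guard.

```bash
cat >> h.py <<'E'
def tri(u1,v1,u2,v2):
    o1,d1=ray('scene',u1,v1);o2,d2=ray('side',u2,v2);d1/=np.linalg.norm(d1);d2/=np.linalg.norm(d2)
    x=np.linalg.lstsq(np.c_[d1,-d2],o2-o1,rcond=None)[0];p,q=o1+d1*x[0],o2+d2*x[1];return (p+q)/2,np.linalg.norm(p-q)
E
python3 - <<'E'
from h import *
np.set_printoptions(precision=1,suppress=True)
print('nest',tri(295.6,204.4,215.2,215.2),atz('scene',295.6,204.4,122),atz('side',215.2,215.2,122))
print('h',tri(228.8,178.5,235.5,159),tri(239.5,207,260,164))
print('hx',[atz('scene',*p,237) for p in((228.8,178.5),(239.5,207))],[atz('side',*p,237) for p in((235.5,159),(260,164))])
print('deck',[atz('scene',*p,100) for p in((209.4,203.75),(229.7,253.1),(348.1,221.25),(316.3,178.1))])
print('gold',atz('scene',142.8,235.3,12),atz('scene',140.9,224.4,60),pt('scene',141,225))
print('pink',atz('scene',157,224.4+25,60),'purp',atz('scene',131,201,60))
# colour segmentation check gold
p=cv2.imread('pics/scene.png');hsv=cv2.cvtColor(p,cv2.COLOR_BGR2HSV);m=cv2.inRange(hsv,(12,120,120),(28,255,255));m[:, :120]=0;m[:,170:]=0
ys,xs=np.nonzero(m);print(xs.min(),xs.max(),ys.min(),ys.max(),len(xs))
E
```

```text
nest (array([607.8,  88.5, 113.2]), np.float64(4.617748435693905)) [618.5  85.2 122. ] [598.1  97.  122. ]
h (array([ 623.8, -110.1,  263.1]), np.float64(60.18202702424824)) (array([ 603.7, -132.9,  199.6]), np.float64(82.30075546238966))
hx [array([ 557.2, -116.2,  237. ]), array([ 688.8, -125.9,  237. ])] [array([ 656.4, -112.3,  237. ]), array([ 557. , -123.2,  237. ])]
deck [array([ 497.3, -170. ,  100. ]), array([ 724.3, -170.7,  100. ]), array([725.3, 219.7, 100. ]), array([494.5, 223.8, 100. ])]
gold [ 477.4 -399.7   12. ] [ 475.  -397.3   60. ] [ 481.2 -397.3   63.1]
pink [ 600.7 -366.4   60. ] purp [ 347.3 -413.3   60. ]
131 154 226 244 158
```

Emit:
arm_command:
  steps:
    - [[0,0,0],[0,0,0.84],85]
    - [[0,0,0],[0,0,0.84],85]
    - [[1,-1,0],[0,0,0],85]
    - [[1,-1,0],[0,0,0],85]
    - [[1,-1,0],[0,0,0],85]
    - [[1,-1,0],[0,0,0],85]
    - [[1,-1,0],[0,0,0],85]
    - [[1,-1,0],[0,0,0],85]
    - [[1,0,0],[0,0,0],85]
    - [[1,0,0],[0,0,0],85]

```text
t: 1.1
tcp_pos: [334.7, -408.1, 231.0]
eef_rot: [1.0, 0.0, -0.0, -0.0]
ft_force: [0.3, -0.1, -0.4]
finger_gap: 84.9
gripper_force: 0.0
```

Emit:
arm_command:
  steps:
    - [[1,0,0],[0,0,0],85]
    - [[1,0,0],[0,0,0],85]
    - [[0,0,0],[0,0,0],85]
    - [[0,0,0],[0,0,0],85]
    - [[0,0,0],[0,0,0],85]

```text
t: 1.6
tcp_pos: [382.9, -409.1, 231.0]
eef_rot: [1.0, -0.0, -0.0, -0.0]
ft_force: [0.2, -0.1, 0.3]
finger_gap: 85.0
gripper_force: 0.0
```

```bash
cat >> h.py <<'E'
def wsave(n):
    s=observe();p,d=grab_frame('wrist');cv2.imwrite(f'pics/{n}.png',p[:,:,::-1])
    np.savez(f'{n}.npz',d=d,p=s['tcp_pos'],q=s['eef_rot']);return p,d
def wray(n,u,v):
    c=get_calibration('wrist');K=np.array(c['K']);H=np.array(c['hand_eye']);z=np.load(f'{n}.npz')
    x=np.array([u-K[0,2],v-K[1,2]])/K[0,0];r=np.hypot(*x)+1e-9
    d=np.r_[x/r*np.sin(r),np.cos(r)];R=Rn.from_quat(z['q']).as_matrix()
    return R@H[:3,3]+z['p'],R@H[:3,:3]@d,z['d'][int(round(v)),int(round(u))]/np.cos(r)
def watz(n,u,v,h):
    o,d,_=wray(n,u,v);return o+d*(h-o[2])/d[2]
def wpt(n,u,v):
    o,d,D=wray(n,u,v);return o+d*D
def wtri(n1,p1,n2,p2):
    o1,d1,_=wray(n1,*p1);o2,d2,_=wray(n2,*p2)
    x=np.linalg.lstsq(np.c_[d1,-d2],o2-o1,rcond=None)[0];p,q=o1+d1*x[0],o2+d2*x[1];return (p+q)/2,np.linalg.norm(p-q)
E
python3 - <<'E'
from h import *
wsave('w1');s=observe();print(s['t'],s['tcp_pos'],s['eef_rot'],s['ft_force'])
E
```

```text
1.65 [ 382.8775788  -409.21083098  231.14182547] [ 9.99999911e-01 -3.21189337e-04 -2.31477938e-04 -1.44138388e-04] [-0.02069515 -0.59448888  0.60086421]
```

View pics/w1.png

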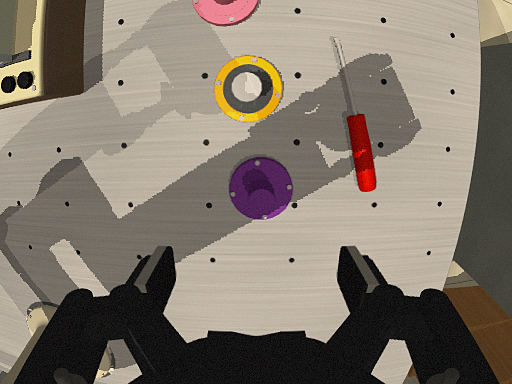

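The gold jig's ring is centred at (249,89) and its stem top at about (247,87). The purple decoy is at (261,188) and the pink one at the top edge. I'll take a second view after moving ahead.

Emit:
arm_command:
  steps:
    - [[1,0,0],[0,0,0],85]
    - [[1,0,0],[0,0,0],85]
    - [[1,0,0],[0,0,0],85]
    - [[0.5,0,0],[0,0,0],85]
    - [[0,0,0],[0,0,0],85]
    - [[0,0,0],[0,0,0],85]
    - [[0,0,0],[0,0,0],85]

```text
t: 2.35
tcp_pos: [470.1, -409.4, 231.3]
eef_rot: [1.0, -0.0, -0.0, -0.0]
ft_force: [-0.6, -1.2, 0.0]
finger_gap: 85.2
gripper_force: 0.0
```

Run:
```python
from h import *
np.set_printoptions(precision=1,suppress=True)
wsave('w2')
C=[];T=[]
for n in('w1','w2'):
    p=cv2.imread(f'pics/{n}.png');h=cv2.cvtColor(p,cv2.COLOR_BGR2HSV)
    m=cv2.inRange(h,(18,150,120),(30,255,255));k,l,st,ce=cv2.connectedComponentsWithStats(cv2.morphologyEx(m,cv2.MORPH_CLOSE,np.ones((5,5))));i=1+np.argmax(st[1:,4])
    ys,xs=np.nonzero(l==i);e=cv2.fitEllipse(cv2.convexHull(np.c_[xs,ys].astype(np.int32)));print(n,st[i],e)
    u,v=e[0];C.append((u,v));print(watz(n,u,v,14))
    # stem top: highest points from depth inside ring
    P=[(wpt(n,a,b),a,b) for a in range(int(u)-20,int(u)+21) for b in range(int(v)-20,int(v)+21)]
    t=np.array([np.r_[x,a,b] for x,a,b in P if 52<x[2]<70]);print('stem',t.mean(0),np.ptp(t,axis=0));T.append(t.mean(0)[3:])
print(wtri('w1',C[0],'w2',C[1]),wtri('w1',T[0],'w2',T[1]))
```

```text
w1 [ 214   56   68   66 1591] ((247.68246459960938, 88.41343688964844), (65.96068572998047, 67.75572967529297), 81.60476684570312)
[ 477.2 -399.3   14. ]
stem [ 477.3 -399.1   61.   246.2   86.5] [30.9 30.2  4.7 29.  29. ]
w2 [ 215  127   66   64 1476] ((247.62701416015625, 158.5915985107422), (63.872039794921875, 65.09423065185547), 91.7032699584961)
[ 478.4 -399.2   14. ]Traceback (most recent call last):
  File "<stdin>", line 11, in <module>
  File "h.py", line 27, in wpt
    o,d,D=wray(n,u,v);return o+d*D
          ~~~~^^^^^^^
  File "h.py", line 20, in wray
    c=get_calibration('wrist');K=np.array(c['K']);H=np.array(c['hand_eye']);z=np.load(f'{n}.npz')
ValueError: time passes only in moves, steps and waits
```

Emit:
arm_command:
  steps:
    - [[0.32,-0.4,1],[0,0,0],85]
    - [[0,0,1],[0,0,0],85]
    - [[0,0,1],[0,0,0],85]
    - [[0,0,1],[0,0,0],85]
    - [[0,0,1],[0,0,0],85]
    - [[0,0,1],[0,0,0],85]
    - [[0,0,0.8],[0,0,0],85]
    - [[0,0,0.8],[0,0,0],85]
    - [[0,0,0.4],[0,0,0],85]
    - [[0,0,0.28],[0,0,0],85]

```text
t: 3.4
tcp_pos: [478.6, -399.0, 23.6]
eef_rot: [1.0, -0.0, -0.0, -0.0]
ft_force: [-0.2, -0.1, 0.2]
finger_gap: 84.9
gripper_force: 0.0
```

Emit:
arm_command:
  steps:
    - [[0,0,0],[0,0,0],85]
    - [[0,0,0],[0,0,0],30]
    - [[0,0,0],[0,0,0],20]
    - [[0,0,0],[0,0,0],20]
    - [[0,0,0],[0,0,0],20]
    - [[0,0,0],[0,0,0],20]
    - [[0,0,0],[0,0,0],20]
    - [[0,0,0],[0,0,0],20]

```text
t: 4.2
tcp_pos: [479.7, -399.6, 25.2]
eef_rot: [1.0, 0.0, 0.0, 0.001]
ft_force: [-0.3, -0.2, 6.0]
finger_gap: 30.5
gripper_force: 59.7
```

Emit:
arm_command:
  steps:
    - [[0,0,-0.3],[0,0,0],20]
    - [[0,0,-0.7],[0,0,0],20]
    - [[0,0,-1],[0,0,0],20]
    - [[0,0,-1],[0,0,0],20]
    - [[0,0,-1],[0,0,0],20]
    - [[0,0,-1],[0,0,0],20]
    - [[0,0,-1],[0,0,0],20]
    - [[0,0,-1],[0,0,0],20]
    - [[0,0,-1],[0,0,0],20]
    - [[0,0,-1],[0,0,0],20]

```text
t: 5.2
tcp_pos: [478.9, -398.8, 251.1]
eef_rot: [1.0, 0.0, -0.0, 0.0]
ft_force: [0.2, 0.3, -2.4]
finger_gap: 30.7
gripper_force: 59.6
```

Emit:
arm_command:
  steps:
    - [[0,0,-1],[0,0,0],20]
    - [[0,0,-1],[0,0,0],20]
    - [[0,-0.5,0],[0,0,0],20]
    - [[0.2,-1,0],[0,0,0],20]
    - [[0.2,-1,0],[0,0,0],20]
    - [[0.2,-1,0],[0,0,0],20]
    - [[0.2,-1,0],[0,0,0],20]
    - [[0.2,-1,0],[0,0,0],20]
    - [[0.2,-1,0],[0,0,0],20]
    - [[0.2,-1,0],[0,0,0],20]

```text
t: 6.2
tcp_pos: [513.3, -209.2, 297.7]
eef_rot: [1.0, 0.0, -0.001, -0.001]
ft_force: [-0.1, 0.4, -3.9]
finger_gap: 30.8
gripper_force: 59.7
```

Emit:
arm_command:
  steps:
    - [[0.2,-1,0],[0,0,0],20]
    - [[0.2,-1,0],[0,0,0],20]
    - [[0.2,-1,0],[0,0,0],20]
    - [[0,-1,0],[0,0,0],20]
    - [[0,-1,0],[0,0,0],20]
    - [[0,-1,0],[0,0,0],20]
    - [[0,0,0],[0,0,0],20]
    - [[0,0,0],[0,0,0],20]
    - [[0,0,0],[0,0,0],20]
    - [[0,0,0],[0,0,0],20]

```text
t: 7.2
tcp_pos: [528.9, -62.3, 298.9]
eef_rot: [1.0, -0.0, -0.0, -0.0]
ft_force: [0.9, 0.2, -2.8]
finger_gap: 30.5
gripper_force: 60.0
```

Run:
```python
from h import *
wsave('w3')
```

Emit:
arm_command:
  steps:
    - [[0,-1,0],[0,0,0],20]
    - [[0,-1,0],[0,0,0],20]
    - [[0,-1,0],[0,0,0],20]
    - [[0,-1,0],[0,0,0],20]
    - [[0,-1,0],[0,0,0],20]
    - [[0,-1,0],[0,0,0],20]
    - [[0,0,0],[0,0,0],20]
    - [[0,0,0],[0,0,0],20]
    - [[0,0,0],[0,0,0],20]

```text
t: 8.15
tcp_pos: [529.2, 87.4, 299.2]
eef_rot: [1.0, -0.0, -0.0, 0.0]
ft_force: [0.2, 0.2, -2.4]
finger_gap: 30.8
gripper_force: 60.3
```

Run:
```python
from h import *
wsave('w4')
a=cv2.imread('pics/w3.png');b=cv2.imread('pics/w4.png')
cv2.imwrite('pics/w34.png',cv2.resize(np.vstack([a[0:290],b[0:290]]),None,fx=1,fy=1))
```

```text
(no output)
```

View pics/w34.png

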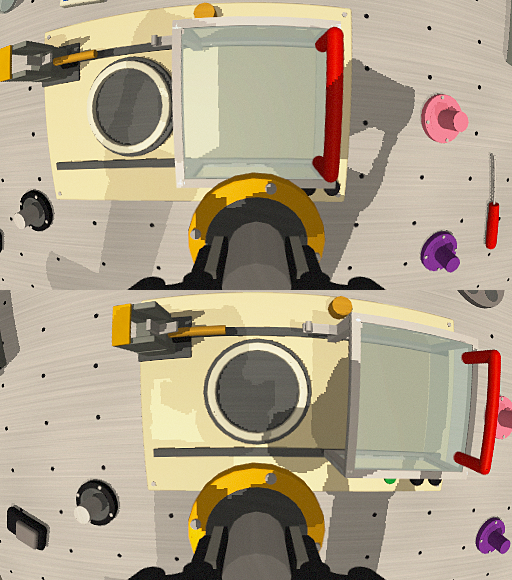

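w3 (top) shows the nest ring at about (131,106) and the handle bar running (336,40)–(326,170). w4 (bottom) shows the nest at about (258,102) and the handle bar running (493,62)–(488,178). The gold jig is held upright, and the brass weight is at (340,17).

Run:
```python
from h import *
np.set_printoptions(precision=1,suppress=True)
C={}
for n,c in(('w3',(131,106)),('w4',(258,102))):
    g=cv2.cvtColor(cv2.imread(f'pics/{n}.png'),cv2.COLOR_BGR2HSV)
    m=((g[...,1]<40)&(g[...,2]>150)).astype(np.uint8)
    # inner edge: cast rays from centre, first white run
    I=[];
    for a in np.arange(0,6.283,.05):
        for r in np.arange(30,56,.5):
            x,y=c[0]+r*np.cos(a),c[1]+r*np.sin(a)
            if m[int(round(y)),int(round(x))]: I.append((x,y));break
    e=cv2.fitEllipse(np.float32(I));f=cv2.fitEllipseAMS(np.float32(I));print(n,len(I),e,f[0]);C[n]=e[0]
    print(watz(n,*e[0],122),wpt(n,*e[0]))
print('nest',wtri('w3',C['w3'],'w4',C['w4']))
print('nest eye',wtri('w3',(131.5,106),'w4',(257.5,101.5)))
print('handle',wtri('w3',(336,40),'w4',(493,65)),wtri('w3',(328,170),'w4',(488,178)))
for p in((336,40),(333,105),(328,170)):print(watz('w3',*p,237),wpt('w3',*p))
print('rail',watz('w4',155,162,100),watz('w4',348,162,100))
print('guard lead w4',wpt('w4',347,180),'mouth w3',watz('w3',178,180,195),watz('w3',174,30,195))
print('keeper cap',wpt('w4',125,40))
```

```text
w3 95 ((130.44444274902344, 104.73565673828125), (76.6307373046875, 87.10884094238281), 40.63182830810547) (130.49855041503906, 104.61405181884766)
[610.   78.9 122. ] [610.1  83.1 112.4]
w4 43 ((257.8247375488281, 100.3823471069336), (82.93585205078125, 85.31468963623047), 110.60710144042969) (257.4793701171875, 100.6760025024414)
[609.   85.1 122. ] [609.   85.  112.5]
nest (array([609.6,  85. , 108.1]), np.float64(1.09521098448709))
nest eye (array([608.1,  85.3, 104.3]), np.float64(0.7453273519164124))
handle (array([ 656.2, -118.8,  234. ]), np.float64(4.310737940015653)) (array([ 560.7, -112. ,  247.3]), np.float64(2.8014610458809868))
[ 653.3 -117.9  237. ] [ 651.7 -115.9  244.3]
[ 606.5 -116.1  237. ] [ 606.6 -114.3  244.2]
[ 559.7 -114.6  237. ] [ 561.2 -112.9  243.5]
rail [538.7 210.4 100. ] [538.1 -24.6 100. ]
guard lead w4 [541.4   6.2 195.7] mouth w3 [541.    6.4 195. ] [671.8   5.8 195. ]
keeper cap [668.6 200.2 196.2]
```

Emit:
arm_command:
  steps:
    - [[1,0.08,0],[0,0,0],20]
    - [[1,0,0],[0,0,0],20]
    - [[1,0,0],[0,0,0],20]
    - [[0.22,0,0.5],[0,0,0],20]
    - [[0,0,1],[0,0,0],20]
    - [[0,0,1],[0,0,0],20]
    - [[0,0,1],[0,0,0],20]
    - [[0,0,1],[0,0,0],20]
    - [[0,0,0.8],[0,0,0],20]
    - [[0,0,0.4],[0,0,0],20]

```text
t: 9.2
tcp_pos: [607.3, 85.9, 153.6]
eef_rot: [1.0, -0.0, -0.003, -0.0]
ft_force: [-0.9, -0.3, -2.0]
finger_gap: 31.0
gripper_force: 60.3
```

Emit:
arm_command:
  steps:
    - [[0,0,0.2],[0,0,0],20]
    - [[0,0,0.1],[0,0,0],20]
    - [[0,0,0],[0,0,0],20]
    - [[0,0,0],[0,0,0],20]

```text
t: 9.6
tcp_pos: [610.3, 86.4, 150.5]
eef_rot: [1.0, 0.0, 0.001, 0.0]
ft_force: [-0.2, 0.6, -1.5]
finger_gap: 30.5
gripper_force: 60.3
```

Emit:
arm_command:
  steps:
    - [[0,0,0.1],[0,0,0],20]
    - [[0,0.02,0.1],[0,0,0],20]
    - [[0,0,0.1],[0,0,0],20]
    - [[0,0,0],[0,0,0],20]
    - [[0,0,0],[0,0,0],20]

```text
t: 10.1
tcp_pos: [609.5, 85.9, 141.6]
eef_rot: [1.0, 0.0, -0.0, -0.0]
ft_force: [1.2, 0.7, -2.6]
finger_gap: 30.6
gripper_force: 60.3
```

Emit:
arm_command:
  steps:
    - [[0,0,0.06],[0,0,0],20]
    - [[0,0,0.04],[0,0,0],20]
    - [[0,0,0],[0,0,0],20]

```text
t: 10.4
tcp_pos: [609.5, 85.9, 139.1]
eef_rot: [1.0, 0.0, -0.0, -0.0]
ft_force: [0.3, -0.3, -2.0]
finger_gap: 30.6
gripper_force: 60.3
```

Emit:
arm_command:
  steps:
    - [[0,0,0.05],[0,0,0],20]
    - [[0,0,0],[0,0,0],20]
    - [[0,0,0],[0,0,0],20]

```text
t: 10.7
tcp_pos: [609.6, 85.9, 138.0]
eef_rot: [1.0, 0.0, -0.0, -0.0]
ft_force: [0.2, 0.6, -3.5]
finger_gap: 30.8
gripper_force: 60.3
```

Emit:
arm_command:
  steps:
    - [[0,0,0.04],[0,0,0],20]
    - [[0,0,0],[0,0,0],20]
    - [[0,0,0],[0,0,0],20]

```text
t: 11.0
tcp_pos: [609.7, 85.9, 137.2]
eef_rot: [1.0, 0.0, 0.0, -0.0]
ft_force: [0.3, 0.2, -1.6]
finger_gap: 30.8
gripper_force: 60.7
```

Emit:
arm_command:
  steps:
    - [[0,0,0.05],[0,0,0],20]
    - [[0,0,0],[0,0,0],20]
    - [[0,0,0],[0,0,0],20]

```text
t: 11.3
tcp_pos: [609.8, 85.9, 137.2]
eef_rot: [1.0, 0.0, 0.0, 0.0]
ft_force: [-3.8, -0.4, 5.9]
finger_gap: 30.4
gripper_force: 61.1
```

The underside touched at TCP 137, which matches the floor height. I'll release, rise and look.

Emit:
arm_command:
  steps:
    - [[0,0,0],[0,0,0],45]
    - [[0,0,0],[0,0,0],60]
    - [[0,0,0],[0,0,0],60]
    - [[0,0,0],[0,0,0],60]
    - [[0,0,-0.4],[0,0,0],60]
    - [[0,0,-1],[0,0,0],60]
    - [[0,0,-1],[0,0,0],60]
    - [[0,0,-1],[0,0,0],60]
    - [[0,0,-1],[0,0,0],60]
    - [[0,0,-1],[0,0,0],60]

```text
t: 12.3
tcp_pos: [609.6, 85.9, 272.8]
eef_rot: [1.0, 0.0, 0.0, 0.0]
ft_force: [1.2, 0.0, -0.0]
finger_gap: 60.2
gripper_force: 0.0
```

Emit:
arm_command:
  steps:
    - [[-1,0,-1],[0,0,0],60]
    - [[-1,0,0],[0,0,0],60]
    - [[-1,0,0],[0,0,0],60]
    - [[-0.2,0,0],[0,0,0],60]
    - [[0,0,0],[0,0,0],60]
    - [[0,0,0],[0,0,0],60]
    - [[0,0,0],[0,0,0],60]

```text
t: 13.0
tcp_pos: [530.3, 85.7, 295.7]
eef_rot: [1.0, 0.0, -0.0, -0.0]
ft_force: [0.1, 0.9, 0.4]
finger_gap: 59.8
gripper_force: 0.0
```

Run:
```python
from h import *
np.set_printoptions(precision=1,suppress=True)
n='w5';wsave(n)
p=cv2.imread(f'pics/{n}.png');h=cv2.cvtColor(p,cv2.COLOR_BGR2HSV)
m=cv2.inRange(h,(18,150,110),(30,255,255));m[:,:200]=0;m[:,320:]=0;m[:50]=0
k,l,st,ce=cv2.connectedComponentsWithStats(cv2.morphologyEx(m,cv2.MORPH_CLOSE,np.ones((5,5))));i=1+np.argmax(st[1:,4])
ys,xs=np.nonzero(l==i);e=cv2.fitEllipse(cv2.convexHull(np.c_[xs,ys].astype(np.int32)));print(st[i],e,watz(n,*e[0],126))
print([wpt(n,e[0][0]+a,e[0][1]+b) for a,b in((0,-2),(-45,0),(45,0))])
cv2.imwrite('pics/w5c.png',cv2.resize(p[0:230,120:400],None,fx=2.5,fy=2.5))
```

```text
[ 217   65   78   77 2136] ((255.8455047607422, 102.69584655761719), (76.54641723632812, 78.00340270996094), 84.13919830322266) [607.6  85.7 126. ]
[array([609.7,  85.7, 173.1]), array([608.4, 133. , 123.9]), array([608.3,  38.3, 123.8])]
```

View pics/w5c.png

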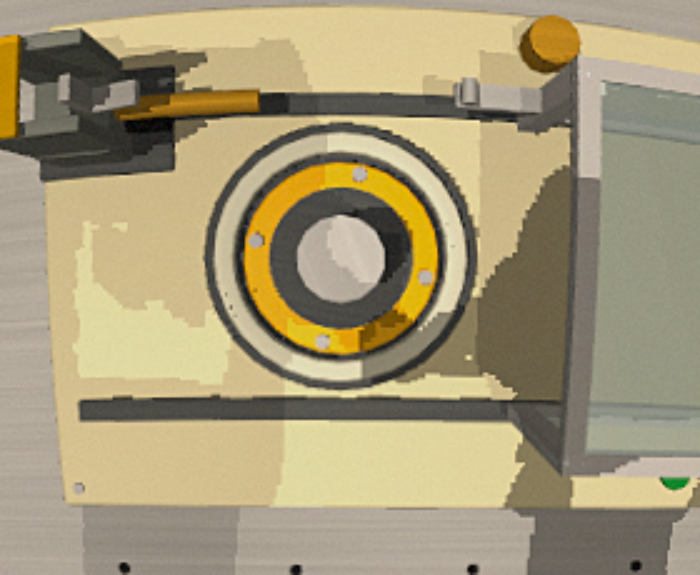

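The gold jig is seated concentrically in the white ring (stem top at (341,258) in the crop), its top at z≈173, upright and released. Next I'll pinch the handle at (607,-116,237).

Emit:
arm_command:
  steps:
    - [[1,1,0],[0,0,0],60]
    - [[1,1,0],[0,0,0],60]
    - [[1,1,0],[0,0,0],60]
    - [[0.08,1,0],[0,0,0],60]
    - [[0,1,0],[0,0,0],60]
    - [[0,1,0],[0,0,0],60]
    - [[0,1,0],[0,0,0],60]
    - [[0,1,0],[0,0,0],60]
    - [[0,0.08,0],[0,0,0],60]
    - [[0,0,0],[0,0,0],60]

```text
t: 14.05
tcp_pos: [606.9, -116.4, 295.3]
eef_rot: [1.0, -0.0, -0.0, -0.0]
ft_force: [0.5, -0.6, -0.3]
finger_gap: 59.5
gripper_force: 0.0
```

Emit:
arm_command:
  steps:
    - [[0,0,0.5],[0,0,0],60]
    - [[0,0,0.9],[0,0,0],60]
    - [[0,0,0.9],[0,0,0],60]
    - [[0,0,0.5],[0,0,0],60]
    - [[0,0,0.3],[0,0,0],60]
    - [[0,0,0],[0,0,0],60]
    - [[0,0,0],[0,0,0],60]

```text
t: 14.75
tcp_pos: [607.2, -116.1, 219.2]
eef_rot: [1.0, 0.0, 0.001, 0.0]
ft_force: [-0.5, -0.6, 0.2]
finger_gap: 59.8
gripper_force: 0.0
```

Emit:
arm_command:
  steps:
    - [[0,0,0],[0,0,0],40]
    - [[0,0,0],[0,0,0],30]
    - [[0,0,0],[0,0,0],20]
    - [[0,0,0],[0,0,0],14]
    - [[0,0,0],[0,0,0],8]
    - [[0,0,0],[0,0,0],5]
    - [[0,0,0],[0,0,0],5]
    - [[0,0,0],[0,0,0],5]

```text
t: 15.55
tcp_pos: [606.8, -116.2, 218.7]
eef_rot: [1.0, 0.0, 0.0, 0.0]
ft_force: [-1.1, -0.2, 3.9]
finger_gap: 10.0
gripper_force: 58.6
```

Emit:
arm_command:
  steps:
    - [[0,-0.2,0],[0,0,0],5]
    - [[0,-0.4,0],[0,0,0],5]
    - [[0,-0.4,0],[0,0,0],5]
    - [[0,-0.4,0],[0,0,0],5]
    - [[0,-0.4,0],[0,0,0],5]
    - [[0,-0.4,0],[0,0,0],5]
    - [[0,-0.4,0],[0,0,0],5]
    - [[0,-0.3,0],[0,0,0],5]
    - [[0,-0.2,0],[0,0,0],5]
    - [[0,0,0],[0,0,0],5]

```text
t: 16.55
tcp_pos: [607.2, -37.5, 218.7]
eef_rot: [1.0, 0.001, 0.001, -0.0]
ft_force: [3.7, 1.6, 5.0]
finger_gap: 9.9
gripper_force: 59.0
```

Emit:
arm_command:
  steps:
    - [[0,-0.12,0],[0,0,0],5]
    - [[0,-0.12,0],[0,0,0],5]
    - [[0,-0.12,0],[0,0,0],5]
    - [[0,-0.12,0],[0,0,0],5]
    - [[0,-0.1,0],[0,0,0],5]

```text
t: 17.05
tcp_pos: [607.2, -24.2, 218.7]
eef_rot: [1.0, -0.0, 0.001, 0.0]
ft_force: [2.5, -1.7, 4.5]
finger_gap: 9.9
gripper_force: 58.9
```

Emit:
arm_command:
  steps:
    - [[0,-0.12,0],[0,0,0],5]
    - [[0,-0.12,0],[0,0,0],5]
    - [[0,-0.12,0],[0,0,0],5]
    - [[0,0,0],[0,0,0],5]

```text
t: 17.45
tcp_pos: [607.3, -14.6, 218.7]
eef_rot: [1.0, 0.0, 0.001, -0.0]
ft_force: [5.0, 1.0, 4.9]
finger_gap: 9.7
gripper_force: 59.0
```

Emit:
arm_command:
  steps:
    - [[0.02,-0.12,0],[0,0,0],5]
    - [[0,-0.12,0],[0,0,0],5]
    - [[0,0,0],[0,0,0],5]

```text
t: 17.75
tcp_pos: [607.3, -8.6, 218.7]
eef_rot: [1.0, 0.0, 0.0, -0.0]
ft_force: [3.5, 0.1, 6.9]
finger_gap: 9.8
gripper_force: 59.1
```

Emit:
arm_command:
  steps:
    - [[0,-0.12,0],[0,0,0],5]
    - [[0,-0.12,0],[0,0,0],5]
    - [[0,0,0],[0,0,0],5]

```text
t: 18.05
tcp_pos: [607.4, -3.5, 218.7]
eef_rot: [1.0, 0.0, 0.0, 0.001]
ft_force: [3.0, -2.2, 5.9]
finger_gap: 9.6
gripper_force: 59.0
```

Emit:
arm_command:
  steps:
    - [[0,-0.12,0],[0,0,0],5]
    - [[0,-0.12,0],[0,0,0],5]
    - [[0,0,0],[0,0,0],5]

```text
t: 18.35
tcp_pos: [607.4, 2.2, 218.7]
eef_rot: [1.0, -0.0, 0.0, 0.001]
ft_force: [2.7, -3.7, 6.1]
finger_gap: 10.2
gripper_force: 59.0
```

Rod met near y≈-4, so the click should come near y≈+35.

Emit:
arm_command:
  steps:
    - [[0,-0.12,0],[0,0,0],5]
    - [[0,-0.12,0],[0,0,0],5]
    - [[0,0,0],[0,0,0],5]

```text
t: 18.65
tcp_pos: [607.4, 8.1, 218.7]
eef_rot: [1.0, -0.0, 0.0, 0.001]
ft_force: [3.1, -3.5, 5.7]
finger_gap: 10.0
gripper_force: 59.0
```

Emit:
arm_command:
  steps:
    - [[0,-0.12,0],[0,0,0],5]
    - [[0,-0.12,0],[0,0,0],5]
    - [[0,0,0],[0,0,0],5]

```text
t: 18.95
tcp_pos: [607.5, 13.1, 218.7]
eef_rot: [1.0, -0.0, 0.0, 0.002]
ft_force: [3.2, -6.3, 5.8]
finger_gap: 10.2
gripper_force: 59.0
```

Emit:
arm_command:
  steps:
    - [[0,-0.1,0],[0,0,0],5]
    - [[0,-0.1,0],[0,0,0],5]
    - [[0,0,0],[0,0,0],5]

```text
t: 19.25
tcp_pos: [607.5, 17.7, 218.7]
eef_rot: [1.0, -0.0, 0.0, 0.002]
ft_force: [3.8, -7.2, 5.3]
finger_gap: 10.1
gripper_force: 59.0
```

Emit:
arm_command:
  steps:
    - [[0,-0.1,0],[0,0,0],5]
    - [[0,0,0],[0,0,0],5]

```text
t: 19.45
tcp_pos: [607.5, 20.0, 218.7]
eef_rot: [1.0, -0.0, 0.0, 0.002]
ft_force: [3.1, -8.2, 5.0]
finger_gap: 9.9
gripper_force: 59.0
```

Emit:
arm_command:
  steps:
    - [[0,-0.08,0],[0,0,0],5]
    - [[0,-0.08,0],[0,0,0],5]
    - [[0,0,0],[0,0,0],5]

```text
t: 19.75
tcp_pos: [607.5, 23.8, 218.7]
eef_rot: [1.0, -0.0, 0.0, 0.002]
ft_force: [3.9, -8.2, 5.4]
finger_gap: 10.0
gripper_force: 59.0
```

Emit:
arm_command:
  steps:
    - [[0,-0.08,0],[0,0,0],5]
    - [[0,0,0],[0,0,0],5]

```text
t: 19.95
tcp_pos: [607.5, 25.8, 218.7]
eef_rot: [1.0, -0.0, 0.0, 0.002]
ft_force: [2.7, -8.6, 5.9]
finger_gap: 9.8
gripper_force: 59.0
```

Emit:
arm_command:
  steps:
    - [[0,-0.08,0],[0,0,0],5]
    - [[0,0,0],[0,0,0],5]

```text
t: 20.15
tcp_pos: [607.5, 28.0, 218.7]
eef_rot: [1.0, -0.0, 0.0, 0.002]
ft_force: [4.4, -8.2, 4.9]
finger_gap: 9.6
gripper_force: 59.0
```

Emit:
arm_command:
  steps:
    - [[0,-0.06,0],[0,0,0],5]
    - [[0,0,0],[0,0,0],5]

```text
t: 20.35
tcp_pos: [607.5, 29.7, 218.7]
eef_rot: [1.0, -0.0, 0.0, 0.002]
ft_force: [3.6, -7.9, 4.9]
finger_gap: 9.5
gripper_force: 59.0
```

Emit:
arm_command:
  steps:
    - [[0,-0.06,0],[0,0,0],5]
    - [[0,0,0],[0,0,0],5]

```text
t: 20.55
tcp_pos: [607.6, 31.3, 218.7]
eef_rot: [1.0, -0.0, 0.001, 0.002]
ft_force: [4.5, -6.9, 5.3]
finger_gap: 10.0
gripper_force: 59.0
```

Emit:
arm_command:
  steps:
    - [[0,-0.04,0],[0,0,0],5]
    - [[0,0,0],[0,0,0],5]

```text
t: 20.75
tcp_pos: [607.6, 32.2, 218.7]
eef_rot: [1.0, -0.0, 0.0, 0.002]
ft_force: [3.8, -7.7, 5.1]
finger_gap: 10.2
gripper_force: 59.0
```

Emit:
arm_command:
  steps:
    - [[0,-0.04,0],[0,0,0],5]
    - [[0,0,0],[0,0,0],5]

```text
t: 20.95
tcp_pos: [607.6, 33.5, 218.7]
eef_rot: [1.0, -0.0, 0.001, 0.002]
ft_force: [3.3, -6.5, 5.7]
finger_gap: 9.9
gripper_force: 59.0
```

Sinking now, so the catch is near.

Emit:
arm_command:
  steps:
    - [[0,-0.04,0],[0,0,0],5]
    - [[0,0,0],[0,0,0],5]

```text
t: 21.15
tcp_pos: [607.6, 35.3, 218.7]
eef_rot: [1.0, -0.0, 0.001, 0.001]
ft_force: [3.5, -3.3, 5.1]
finger_gap: 9.9
gripper_force: 59.1
```

Emit:
arm_command:
  steps:
    - [[0,-0.03,0],[0,0,0],5]
    - [[0,0,0],[0,0,0],5]

```text
t: 21.35
tcp_pos: [607.6, 35.6, 218.7]
eef_rot: [1.0, -0.0, 0.001, 0.001]
ft_force: [5.0, -5.8, 4.7]
finger_gap: 9.9
gripper_force: 59.1
```

Emit:
arm_command:
  steps:
    - [[0,-0.03,0],[0,0,0],5]
    - [[0,0,0],[0,0,0],5]

```text
t: 21.55
tcp_pos: [607.6, 36.2, 218.7]
eef_rot: [1.0, -0.0, 0.001, 0.002]
ft_force: [4.4, -6.4, 6.0]
finger_gap: 10.1
gripper_force: 59.1
```

Emit:
arm_command:
  steps:
    - [[0,-0.02,0],[0,0,0],5]
    - [[0,0,0],[0,0,0],5]

```text
t: 21.75
tcp_pos: [607.6, 36.6, 218.7]
eef_rot: [1.0, -0.0, 0.001, 0.002]
ft_force: [3.8, -6.3, 5.4]
finger_gap: 10.0
gripper_force: 59.1
```

Emit:
arm_command:
  steps:
    - [[0,-0.03,0],[0,0,0],5]
    - [[0,0,0],[0,0,0],5]

```text
t: 21.95
tcp_pos: [607.6, 36.8, 218.7]
eef_rot: [1.0, -0.0, 0.001, 0.002]
ft_force: [4.2, -7.5, 5.1]
finger_gap: 9.8
gripper_force: 59.1
```

Emit:
arm_command:
  steps:
    - [[0,-0.02,0],[0,0,0],5]
    - [[0,0,0],[0,0,0],5]

```text
t: 22.15
tcp_pos: [607.6, 37.0, 218.7]
eef_rot: [1.0, -0.0, 0.0, 0.002]
ft_force: [2.2, -8.7, 6.3]
finger_gap: 9.8
gripper_force: 59.1
```

Emit:
arm_command:
  steps:
    - [[0,-0.02,0],[0,0,0],5]
    - [[0,0,0],[0,0,0],5]

```text
t: 22.35
tcp_pos: [607.6, 37.1, 218.7]
eef_rot: [1.0, -0.001, 0.0, 0.003]
ft_force: [3.7, -9.5, 4.2]
finger_gap: 10.1
gripper_force: 59.1
```

Emit:
arm_command:
  steps:
    - [[0,-0.04,0],[0,0,0],5]
    - [[0,0,0],[0,0,0],5]

```text
t: 22.55
tcp_pos: [607.6, 37.5, 218.7]
eef_rot: [1.0, -0.001, 0.0, 0.003]
ft_force: [3.4, -11.6, 5.6]
finger_gap: 10.0
gripper_force: 59.1
```

Emit:
arm_command:
  steps:
    - [[0,-0.04,0],[0,0,0],5]
    - [[0,0,0],[0,0,0],5]

```text
t: 22.75
tcp_pos: [607.6, 37.8, 218.7]
eef_rot: [1.0, -0.001, 0.0, 0.004]
ft_force: [3.9, -14.0, 5.1]
finger_gap: 10.0
gripper_force: 59.1
```

Emit:
arm_command:
  steps:
    - [[0,-0.03,0],[0,0,0],5]
    - [[0,0,0],[0,0,0],5]

```text
t: 22.95
tcp_pos: [607.6, 37.9, 218.7]
eef_rot: [1.0, -0.001, 0.0, 0.004]
ft_force: [3.5, -15.9, 5.2]
finger_gap: 10.1
gripper_force: 59.2
```

Force rose to 16 N after the snap, so it has caught. I'll ease back and test the hold before opening.

Emit:
arm_command:
  steps:
    - [[0,0.06,0],[0,0,0],5]
    - [[0,0.06,0],[0,0,0],5]
    - [[0,0.06,0],[0,0,0],5]
    - [[0,0.04,0],[0,0,0],5]
    - [[0,0,0],[0,0,0],5]

```text
t: 23.45
tcp_pos: [607.6, 35.8, 218.7]
eef_rot: [1.0, -0.0, 0.001, 0.001]
ft_force: [4.0, -4.7, 4.8]
finger_gap: 9.8
gripper_force: 59.2
```

Emit:
arm_command:
  steps:
    - [[0,0.06,0],[0,0,0],5]
    - [[0,0.04,0],[0,0,0],5]
    - [[0,0,0],[0,0,0],5]

```text
t: 23.75
tcp_pos: [607.6, 35.1, 218.7]
eef_rot: [1.0, -0.0, 0.001, -0.0]
ft_force: [3.4, -0.4, 5.5]
finger_gap: 9.8
gripper_force: 59.3
```

Emit:
arm_command:
  steps:
    - [[0,0.04,0],[0,0,0],5]
    - [[0,0,0],[0,0,0],5]

```text
t: 23.95
tcp_pos: [607.6, 35.0, 218.7]
eef_rot: [1.0, 0.0, 0.001, -0.001]
ft_force: [4.1, 3.5, 4.9]
finger_gap: 9.8
gripper_force: 59.4
```

The latch now carries the load: the guard stays at 35.0 while I pull back. I'll open the fingers, rise, back away and check.

Emit:
arm_command:
  steps:
    - [[0,-0.03,0],[0,0,0],5]
    - [[0,0,0],[0,0,0],20]
    - [[0,0,0],[0,0,0],40]
    - [[0,0,0],[0,0,0],50]
    - [[0,0,0],[0,0,0],50]
    - [[0,0,0],[0,0,0],50]
    - [[0,0,-0.4],[0,0,0],50]
    - [[0,0,-1],[0,0,0],50]
    - [[0,0,-1],[0,0,0],50]
    - [[0,0,-1],[0,0,0],50]

```text
t: 24.95
tcp_pos: [607.1, 34.6, 305.2]
eef_rot: [1.0, 0.0, 0.0, 0.0]
ft_force: [0.2, -0.3, -1.0]
finger_gap: 50.0
gripper_force: 0.0
```

Emit:
arm_command:
  steps:
    - [[-1,0,0],[0,0,0],50]
    - [[-1,0,0],[0,0,0],50]
    - [[-1,0,0],[0,0,0],50]
    - [[0,0,0],[0,0,0],50]
    - [[0,0,0],[0,0,0],50]
    - [[0,0,0],[0,0,0],50]

```text
t: 25.55
tcp_pos: [532.9, 34.5, 303.9]
eef_rot: [1.0, 0.0, 0.001, 0.0]
ft_force: [-0.8, 0.5, 0.3]
finger_gap: 50.2
gripper_force: 0.0
```

Run:
```python
from h import *
wsave('w6');p,_=save('side')
a=cv2.imread('pics/w6.png')[:260];b=cv2.imread('pics/side.png')[140:270,150:330]
b=cv2.resize(b,(360,260));cv2.imwrite('pics/fin.png',cv2.resize(np.hstack([a,b]),(800,239)))
```

```text
(no output)
```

View pics/fin.png

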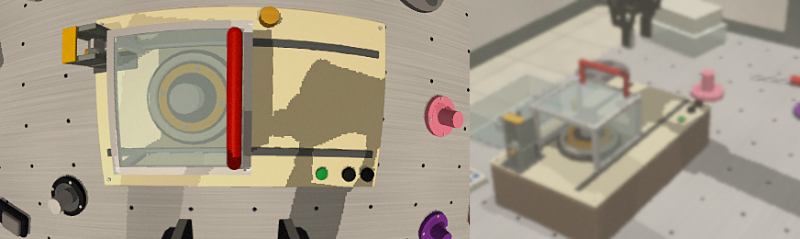

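The guard is shut against the keeper (handle at about (234,97)). The jig is centred underneath at (187,97), the weight (269,16) and black jig (69,196) haven't moved, and the arm is clear.

```bash
python3 -c "
from bench import order
print(order.sign_off())"
```

```text
the job is handed in; nothing more can be done
None
```

The gold jig stands upright in the retaining ring and has been let go, the guard is latched shut over it (highest push read was 16 N), the black jig and brass weight were left where they stood, and the job is handed in; no verdict was returned.

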